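# Make up two test kits on the soils-laboratory bench

### The job

Make up the two test kits from the stock in the middle of the bench: the tall core and the steel loading block go into the two-bay tray (compression kit), and the cutting ring, the porous stone and the lidded tin go into the three-bay tray (consolidation kit). Give each thing a bay of its own, any bay of its tray, flat on the tray's floor and the right way up. Tip nothing over, and leave the short core and the brass weight where they stand.

Things in the scene. Friction and masses are not known exactly. Their poses are not given: they have to be found in the camera images.
- tall_core_center (a point): Tall concrete core, a plain light-grey cylinder 40 mm in diameter and 80 mm high, standing on end, 0.24 kg. The point is its centre, 40 mm above its underside; z is its axis.
- platen_center (a point): Steel loading block, a flat rectangular block 50 mm (its x) by 60 mm (its y) and 22 mm high, with a dark round spot on top, 0.5 kg. The point is its centre, 11 mm above its underside; z up.
- ring_center (a point): Cutting ring, a plain steel ring lying flat, 62 mm outside diameter, 50 mm bore, 24 mm high, 0.2 kg. The point is the middle of the bore, 12 mm above its underside; z is its axis.
- stone_center (a point): Porous stone, a plain pale disc lying flat, 58 mm in diameter and 20 mm high, 0.11 kg. The point is its centre, 10 mm above its underside; z is its axis.
- tin_center (a point): Lidded tin, a closed aluminium can 56 mm in diameter and 40 mm high with a dark line below its lid and a small dark dot in the middle of it, 0.13 kg. The point is its centre, 20 mm above its underside; z up. The lid does not come off.
- short_core_center (a point): Short concrete core, a plain light-grey cylinder 54 mm in diameter and 40 mm high. It stays where it is. The point is its centre, 20 mm above its underside.
- weight_center (a point): Brass weight, a disc 50 mm in diameter and 22 mm high with a small knob on top (42 mm high in all). It stays where it is. The point is on its axis, 21 mm above its underside.
- tray2: Two-bay tray of sheet metal. Bays 84 x 84 mm inside, two in a row along the tray's x axis with centres at x = -44 and +44 mm, y = 0; walls and dividers 4 mm thick, floor 3 mm thick, rims and dividers 8 mm above the bench (5 mm above the tray's floor). Outside 180 x 92 mm. Fixed to the bench. Origin: centre of the underside, on the bench; x along the row, z up.
- tray3: Three-bay tray of sheet metal. Bays 84 x 84 mm inside, three in a row along the tray's x axis with centres at x = -88, 0 and +88 mm, y = 0; walls and dividers 4 mm thick, floor 3 mm thick, rims and dividers 8 mm above the bench (5 mm above the tray's floor). Outside 268 x 92 mm. Fixed to the bench. Origin: centre of the underside, on the bench; x along the row, z up.
Mind the look-alikes: they are no part of the job. Leave any pink or purple look-alike of the part that bears platen_center alone. Leave any blue look-alike of the part that bears ring_center alone.

How it is judged (in metres and radians):
At the end, for the whole second after the job is handed in: Core and block in the two-bay tray, ring, stone and tin in the three-bay tray, one to a bay: centre within 24 mm of the bay's middle along both tray axes, within 3 mm of resting height, upright to 0.06 rad, at rest; short core and weight within 20 mm of their start, at rest ((x of tall_core_center in the frame of tray2 between -0.068 and -0.02 m or x of tall_core_center in the frame of tray2 between 0.02 and 0.068 m) and y of tall_core_center in the frame of tray2 between -0.024 and 0.024 m and z of tall_core_center in the frame of tray2 between 0.04 and 0.046 m and angle between each of tall_core_center, platen_center, ring_center, stone_center, tin_center's own z axis and vertical below 0.06 rad and (x of platen_center in the frame of tray2 between -0.068 and -0.02 m or x of platen_center in the frame of tray2 between 0.02 and 0.068 m) and y of platen_center in the frame of tray2 between -0.024 and 0.024 m and z of platen_center in the frame of tray2 between 0.011 and 0.017 m and (x of ring_center in the frame of tray3 between -0.112 and -0.064 m or x of ring_center in the frame of tray3 between -0.024 and 0.024 m or x of ring_center in the frame of tray3 between 0.064 and 0.112 m) and y of ring_center in the frame of tray3 between -0.024 and 0.024 m and z of ring_center in the frame of tray3 between 0.012 and 0.018 m and (x of stone_center in the frame of tray3 between -0.112 and -0.064 m or x of stone_center in the frame of tray3 between -0.024 and 0.024 m or x of stone_center in the frame of tray3 between 0.064 and 0.112 m) and y of stone_center in the frame of tray3 between -0.024 and 0.024 m and z of stone_center in the frame of tray3 between 0.01 and 0.016 m and (x of tin_center in the frame of tray3 between -0.112 and -0.064 m or x of tin_center in the frame of tray3 between -0.024 and 0.024 m or x of tin_center in the frame of tray3 between 0.064 and 0.112 m) and y of tin_center in the frame of tray3 between -0.024 and 0.024 m and z of tin_center in the frame of tray3 between 0.02 and 0.026 m and linear speed of each of tall_core, platen, ring, stone, tin, short_core, weight below 0.02 m/s and distance of each of short_core_center, weight_center from where it was at the start of the episode below 0.02 m); the robot touches nothing.
It fails at once if the short core or the brass weight is shifted by more than 30 mm (distance of any of short_core_center, weight_center from where it was at the start of the episode above 0.03 m).
It fails at once if one of the kit things is tipped over (angle between any of tall_core_center, platen_center, ring_center, stone_center, tin_center's own z axis and vertical above 0.7 rad).
It also fails if it takes over 120 s, if anything falls off the work surface, if the arm or the gripper's body presses on something with over 40 N, if the wrist force passes 120 N, or if a joint passes its speed limit or range.

### The arm

A 6-joint arm with a two-finger parallel gripper is mounted at the origin on the work surface. World frame = base frame: x ahead of the robot, y to its left, z up, the work surface at z = 0. Lengths are in mm, angles in rad, forces in N, time in s.
With the tool pointing down it reaches from about 300 to 775 mm from the base axis. Payload 14.6 kg.
Tool frame: the origin (TCP) lies midway between the tips of the shut fingers; the grasp point (between the pads) lies 19 mm behind it (manip.hold_point_z is the distance from the TCP to the grasp point, in mm); z points along the fingers, y is the direction in which the jaws open and shut (so a half turn about z gives the same grasp; the last joint's range is limited). The gripper opens to 94 mm and grips with 3 to 60 N. Pads are 16 mm wide; open, the fingers measure 119 mm over their backs; the gripper's body (75 mm by 177 mm) begins 78 mm behind the grasp point.
Start: joints at [-0.067, 0.3, 1.521, -0, 1.321, -0.067], TCP at [549.99, -0.002, 205.446] pointing down, gripper open.
Joint ranges: [-3.03, 3.03], [-0.79, 2.21], [0.23, 2.52], [-1.04, 4.18], [0, 3.07], [-2.55, 2.55]. Speed limits (rad/s): [2.22, 2.22, 2.57, 3.14, 3.14, 3.14].

### API

Orientations are given as [roll, pitch, yaw] about the fixed x, y, z axes, in that order (R = Rz(yaw) Ry(pitch) Rx(roll)).
In Python, from cell import manip gives the robot as it stands.
- The arm moves only by the shell command python3 -m crank 'ROWS' [OPENING] [FORCE]. ROWS is JSON, a list of rows, each an object with "offset": the shift along the world's x, y, z in m, a list of three; "spin": the turn about the world's z in degrees. In form: [{"offset": [dx, dy, dz], "spin": spin}, ...]. A call has exactly 8 rows; each row is the pose to reach, as a shift and turn from the pose measured when the call began; what a row does not reach only later rows make up. A row lasts 1/12 s, in which the tool goes at most 41.7 mm and 7.16 degrees, less where a joint would pass 70% of its speed; a pose out of reach is approached as far as the arm can. A call with a gripper value outside its range is refused whole. OPENING is the opening, from 0 (shut) to 1 (fully open), set as the call begins (- or left out, the last holds). The fingers move at their own pace and stop on an object; FORCE is the grip in N (left out, the last holds). Time passes only in rows, so rows that repeat a pose let the fingers close, or fill a call up. It gives the time, the measured TCP pose, the force and the opening at its end, in the units of the state.
- manip.read_state(): the state, without advancing time (a new reading comes with each control period).
- manip.camera(name): name is "scene" or "side" or "wrist"; returns a dict with "pixels" (480x640x3 uint8, red, green, blue), "fx", "fy", "cx", "cy" (pixels), "k1" (the pictures are not rectified: a ray, as slopes to the right and down, at radius r is drawn at 1 + k1 r^2 times it, then the intrinsics apply), "extrinsics" (4x4, takes a point from world to camera coordinates); the wrist camera has in their place "hand_eye" (4x4, takes a point from camera to tool coordinates, whose origin is the TCP and whose axes are the flange's). Camera axes: x right, y down, z forward; pixel columns grow to the right and rows downward; lengths in mm; the calibration is good to about 2 mm. A picture is of the moment at which its call begins: read the wrist's pose just before it. There is no depth.
- manip.sign_off(): hands the job in, once; it reports no verdict.
Trained networks look in a picture, given as the dict that the camera call returned (one of the last four; its "shot" number tells which), for a name from the list of things; names that differ only in an ending like _2 or _b are one class to them, and where a whole thing is asked for, a point or a joint stands for the part that bears it (a point fixed in the world has none). Each returns a list of dicts, best first, with "conf" (0 to 1); they miss things now and then, are a little off and sometimes report something else, mostly with a low value. They report only what shows in the picture. A call takes as long as a camera call. They do not tell look-alikes from the thing itself.
- manip.search_frame(picture, name): "location" ([x, y, z] in mm, in world coordinates, good to about 4 mm: the middle of the surface that is visible of it).
- manip.masks_of(picture, name): "mask" (480x640 bool, what is visible of it).
The state is a dict: "clock": time; "joints": joint angles; "qd": joint speeds; "effort": joint torques, N m; "eef_pos": TCP position; "eef_rot": TCP orientation; "wrist_force": force on the tool from outside, world axes, zero at the start; "moment": the same for the moment, N m; "finger_gap": finger opening in mm.
Only numpy, scipy, OpenCV 4.12 (cv2) and the standard library are available. Lean on these libraries where they do the work, as an engineer would, in place of code of your own. Each camera call takes 0.05 s, during which the arm holds its last target. There are 200 camera calls.

## Working session

There is one attempt and no reset: what is moved stays moved. The work goes in short steps, Python scripts to look and compute and a shell command to move; the robot and the scene stay as the last step left them, time stands still between calls to the robot, and variables do not carry over. Pictures are saved under pics/ and viewed, about 12 in all and at most 16, crops included, and the job is handed in when it is done.

```bash
mkdir -p pics; ls; cat > h.py <<'E'
import numpy as np, cv2
from cell import manip
names=["tall_core_center","platen_center","ring_center","stone_center","tin_center","short_core_center","weight_center","tray2","tray3"]
def save(p,n): cv2.imwrite(f"pics/{n}.png",p["pixels"][:,:,::-1])
def ray(p,u,v,E=None):
    x,y=(u-p["cx"])/p["fx"],(v-p["cy"])/p["fy"]
    K=np.eye(3); d=cv2.undistortPoints(np.array([[[x,y]]],float),K,np.array([p["k1"],0,0,0,0.]))[0,0]
    if E is None: E=np.array(p["extrinsics"])
    R,t=E[:3,:3],E[:3,3]; return -R.T@t, R.T@np.array([d[0],d[1],1])
def onz(p,u,v,z,E=None):
    c,d=ray(p,u,v,E); return c+d*(z-c[2])/d[2]
def proj(p,X,E=None):
    if E is None: E=np.array(p["extrinsics"])
    X=np.atleast_2d(X)@E[:3,:3].T+E[:3,3]; s=X[:,:2]/X[:,2:]; r2=(s**2).sum(1,keepdims=True)
    s=s*(1+p["k1"]*r2); return s*[p["fx"],p["fy"]]+[p["cx"],p["cy"]]
E
python3 - <<'E'
from h import *
print(manip.read_state())
for c in ["scene","side"]:
    p=manip.camera(c); save(p,c+"0"); print(c,p["fx"],p["k1"],np.round(p["extrinsics"],3).tolist())
    for n in names:
        for d in manip.search_frame(p,n): print(n,np.round(d["location"],0),round(d["conf"],2),np.round(proj(p,d["location"])[0]))
E
```

```text
pics
{'clock': 0.0, 'joints': array([-6.66218716e-02,  3.00482181e-01,  1.52159831e+00, -3.42977915e-06,
        1.32069547e+00, -6.65735483e-02]), 'qd': array([ 0.00069401, -0.00017163,  0.00047308, -0.00160952, -0.00143907,
       -0.00065564]), 'effort': array([-1.53750298e-03, -5.31805658e+01, -3.52735734e+01,  7.07558286e-02,
        2.43994006e-02, -4.79655944e-05]), 'eef_pos': array([5.49730563e+02, 2.11282890e-03, 2.04872965e+02]), 'eef_rot': array([-3.14041174e+00, -7.54043609e-05,  1.57074881e+00]), 'wrist_force': array([0.00119569, 1.02793141, 0.02393458]), 'moment': array([0.04359071, 0.03165296, 0.00909895]), 'finger_gap': 94.32545422168872}
scene 580.4641485826818 -0.15821265420965766 [[0.434, 0.901, 0.007, -232.652], [0.671, -0.318, -0.669, -322.306], [-0.601, 0.295, -0.743, 1298.368], [0.0, 0.0, 0.0, 1.0]]
tall_core_center [ 563. -125.   62.] 0.9 [248. 267.]
platen_center [357. -31.  21.] 0.78 [257. 184.]
platen_center [463. -62.  22.] 0.73 [263. 227.]
platen_center [ 446. -161.   21.] 0.61 [205. 240.]
ring_center [565.   2.  17.] 0.63 [324. 259.]
ring_center [ 684. -
[... 472 characters left out ...]
24, -0.768, 240.267], [0.451, 0.622, -0.64, 745.443], [0.0, 0.0, 0.0, 1.0]]
tall_core_center [ 544. -136.   54.] 0.68 [377. 284.]
tall_core_center [566.  -2.  19.] 0.36 [343. 254.]
platen_center [343. -41.  26.] 0.97 [256. 310.]
platen_center [453. -66.  22.] 0.96 [314. 294.]
platen_center [ 438. -170.   17.] 0.83 [341. 335.]
ring_center [ 676. -196.   17.] 0.85 [449. 287.]
ring_center [566.  -3.  18.] 0.55 [343. 255.]
stone_center [451.  42.  18.] 0.71 [284. 264.]
tin_center [668. -93.  40.] 0.67 [411. 252.]
short_core_center [559.  96.  39.] 0.81 [313. 224.]
weight_center [671.  63.  23.] 0.83 [363. 220.]
tray2 [ 520. -298.    4.] 0.64 [425. 366.]
tray3 [ 520. -298.    4.] 0.64 [425. 366.]
```

View pics/scene0.png

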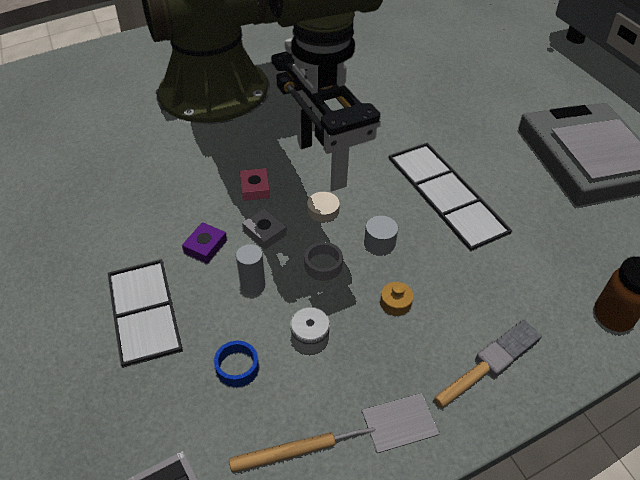

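View pics/side0.png

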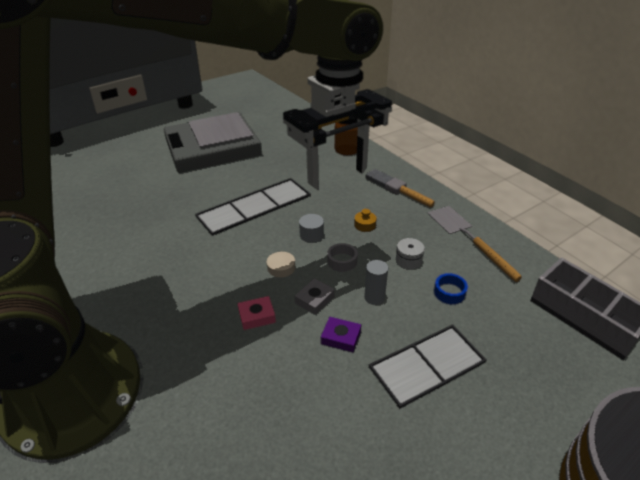

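The scene shows the grey platen at (264,227), ring (323,260), stone (323,206), tin (310,328) and tall core (250,268). Tray3 is at (449,197) and tray2 at (143,312). The pink and purple blocks and the blue ring are decoys. Next I fit the models to the masks.

```bash
cat >> h.py <<'E'
from scipy.optimize import minimize
G={"tall_core_center":(20,80),"ring_center":(31,24),"stone_center":(29,20),"tin_center":(28,40),"short_core_center":(27,40),"platen_center":(50,60,22),"tray2":(180,92,8),"tray3":(268,92,8)}
def solid(n,q,z0=0):
    g=G[n]
    if len(g)==2:
        a=np.linspace(0,2*np.pi,60); P=np.c_[g[0]*np.cos(a),g[0]*np.sin(a)]
    else:
        P=np.array([[1,1],[1,-1],[-1,-1],[-1,1]])*np.array(g[:2])/2
        c,s=np.cos(q[2]),np.sin(q[2]); P=P@np.array([[c,s],[-s,c]])
    P=P+q[:2]; return np.vstack([np.c_[P,0*P[:,0]+z0],np.c_[P,0*P[:,0]+z0+g[-1]]])
def hullmask(uv):
    m=np.zeros((1920,2560),np.uint8); h=cv2.convexHull(np.round(uv*4).astype(np.int32)); cv2.fillConvexPoly(m,h,1)
    return m
def fit(n,obs,q0,z0=0):
    # obs: list of (picture, mask, extrinsics)
    M=[]
    for p,m,E in obs:
        k=cv2.convexHull(cv2.findNonZero(m.astype(np.uint8)))[:,0].astype(float)
        full=np.zeros(m.shape,np.uint8); cv2.fillConvexPoly(full,k.astype(np.int32),1)
        M.append(cv2.resize(full,(2560,1920),interpolation=cv2.INTER_NEAREST))
    def cost(q):
        c=0
        for (p,m,E),F in zip(obs,M):
            H=hullmask(proj(p,solid(n,q,z0),E)+.5); c+=1-(H&F).sum()/max((H|F).sum(),1)
        return c
    best=None
    yaws=[None] if len(G[n])==2 else ([q0[2]] if len(q0)>2 else np.arange(0,np.pi,np.pi/6))
    for y in yaws:
        s=list(q0[:2])+([] if y is None else [y]); k=len(s)
        sim=np.vstack([s]+[np.array(s)+np.eye(k)[i]*([8,8,.15][i]) for i in range(k)])
        r=minimize(cost,s,method="Nelder-Mead",options=dict(initial_simplex=sim,xatol=.05,fatol=1e-4,maxiter=120))
        if best is None or r.fun<best.fun: best=r
    return best.x,best.fun/len(obs)
E
cat > m.py <<'E'
from h import *
q0={"tall_core_center":(553,-130),"ring_center":(565,0),"stone_center":(456,46),"tin_center":(680,-88),"platen_center":(458,-64),"tray2":(520,-298),"tray3":(522,284),"short_core_center":(565,100)}
O={n:[] for n in q0}
for c in ["scene","side"]:
    p=manip.camera(c); E=np.array(p["extrinsics"])
    for n in q0:
        l=manip.masks_of(p,n); t=proj(p,[*q0[n],10])[0]
        l=[d for d in l if np.linalg.norm(np.argwhere(d["mask"]).mean(0)[::-1]-t)<30]
        if not l: print(c,n,"none"); continue
        O[n].append((p,l[0]["mask"],E)); 
for n in q0:
    for o in O[n]: print(n,*[np.round(a,2) for a in fit(n,[o],q0[n])],int(o[1].sum()))
    if len(O[n])>1: print(n,"BOTH",*[np.round(a,2) for a in fit(n,O[n],q0[n])])
E
time python3 m.py
```

```text
scene stone_center none
side tin_center none
tall_core_center [ 553.46 -119.78] 0.06 1267
tall_core_center [ 553.17 -121.04] 0.07 856
tall_core_center BOTH [ 553.89 -120.17] 0.07
ring_center [564.33   1.53] 0.03 936
ring_center [565.17   0.63] 0.05 666
ring_center BOTH [564.8    0.66] 0.05
stone_center [451.14  54.81] 0.05 603
tin_center [679.66 -77.76] 0.06 1423
platen_center [455.81 -58.33   1.87] 0.04 1099
platen_center [456.44 -60.13   1.89] 0.04 887
platen_center BOTH [456.36 -58.85   1.87] 0.05
tray2 [ 527.59 -294.36    3.02] 0.04 5814
tray2 [ 5.2680e+02 -2.9619e+02 -1.1000e-01] 0.02 5073
tray2 BOTH [ 526.8  -295.62    3.03] 0.04
tray3 [5.1155e+02 2.8561e+02 1.0000e-02] 0.06 5433
tray3 [512.02 283.37   3.16] 0.06 2812
tray3 BOTH [5.1163e+02 2.8417e+02 1.0000e-02] 0.06
short_core_center [560.77 111.9 ] 0.04 1115
short_core_center [561.82 109.79] 0.05 610
short_core_center BOTH [561.83 110.82] 0.06
real	1m47.998s
user	1m7.968s
sys	0m30.765s
```

```bash
python3 -m crank '[{"offset":[-0.018,-0.012,-0.02],"spin":4},{"offset":[-0.037,-0.024,-0.045],"spin":8},{"offset":[-0.056,-0.036,-0.07],"spin":12},{"offset":[-0.075,-0.048,-0.095],"spin":15},{"offset":[-0.094,-0.059,-0.12],"spin":17},{"offset":[-0.094,-0.059,-0.145],"spin":17},{"offset":[-0.094,-0.059,-0.145],"spin":17},{"offset":[-0.094,-0.059,-0.145],"spin":17}]' 1 30
python3 - <<'E'
from h import *
s=manip.read_state(); p=manip.camera("wrist"); save(p,"w1"); print(s["eef_pos"],s["eef_rot"])
from scipy.spatial.transform import Rotation as R
T=np.eye(4); T[:3,:3]=R.from_euler("xyz",s["eef_rot"]).as_matrix(); T[:3,3]=s["eef_pos"]
E=np.linalg.inv(T@np.array(p["hand_eye"]))
for n in ["platen_center","stone_center"]:
    for d in manip.masks_of(p,n):
        m=d["mask"]; c=np.argwhere(m).mean(0)[::-1]; print(n,d["conf"],c,onz(p,*c,20,E))
E
```

```text
clock: 2.57
eef_pos: [456.0, -59.0, 60.6]
eef_rot: [-3.141, -0.001, 1.867]
wrist_force: [0.8, -0.0, 0.5]
finger_gap: 94.2
[456.00930648 -58.97850659  60.55484225] [-3.14054157e+00 -6.29073306e-04  1.86693133e+00]
platen_center 0.87 [319.0253556  265.78231293] [455.97016039 -56.47293658  20.        ]
platen_center 0.84 [139.0290718  166.23809107] [347.78636222 -30.77042996  20.        ]
platen_center 0.79 [247.32204108 382.38407792] [ 435.86191033 -143.60759394   20.        ]
stone_center 0.91 [375.4627207   58.29173909] [450.91641298  56.02358238  20.        ]
```

View pics/w1.png

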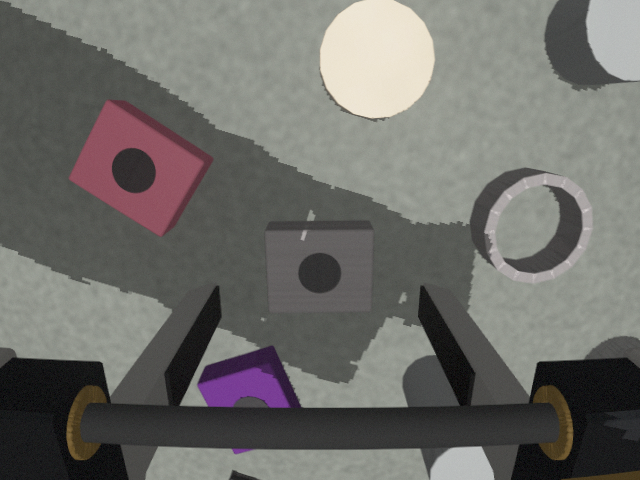

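The wrist view shows the grey platen at (319,266), square to the jaws and centred between them. The fits agree with this, so I go down and grip.

```bash
python3 -m crank '[{"offset":[0,0.001,-0.015],"spin":0},{"offset":[0,0.001,-0.03],"spin":0},{"offset":[0,0.001,-0.045],"spin":0},{"offset":[0,0.001,-0.0535],"spin":0},{"offset":[0,0.001,-0.0535],"spin":0},{"offset":[0,0.001,-0.0535],"spin":0},{"offset":[0,0.001,-0.0535],"spin":0},{"offset":[0,0.001,-0.0535],"spin":0}]' 1 30
python3 -m crank '[{"offset":[0,0,0],"spin":0},{"offset":[0,0,0],"spin":0},{"offset":[0,0,0],"spin":0},{"offset":[0,0,0],"spin":0},{"offset":[0,0,0],"spin":0},{"offset":[0,0,0],"spin":0},{"offset":[0,0,0],"spin":0},{"offset":[0,0,0],"spin":0}]' 0 40
```

```text
clock: 3.38
eef_pos: [457.8, -58.0, 9.4]
eef_rot: [3.138, 0.002, 1.868]
wrist_force: [-0.5, -1.8, 1.1]
finger_gap: 94.0
clock: 4.05
eef_pos: [457.4, -58.0, 9.3]
eef_rot: [3.139, 0.001, 1.868]
wrist_force: [-5.1, -0.3, 4.5]
finger_gap: 59.7
```

Gripped (gap 59.7). Lift, then carry to the tray2 left bay (483,-291).

```bash
python3 -m crank '[{"offset":[0,0,0.005],"spin":0},{"offset":[0,0,0.02],"spin":0},{"offset":[0,0,0.04],"spin":0},{"offset":[0,0,0.065],"spin":0},{"offset":[0,0,0.09],"spin":0},{"offset":[0,0,0.1],"spin":0},{"offset":[0,0,0.1],"spin":0},{"offset":[0,0,0.1],"spin":0}]'
python3 -m crank '[{"offset":[0.003,-0.025,0],"spin":-4},{"offset":[0.007,-0.06,0],"spin":-8},{"offset":[0.011,-0.095,0],"spin":-12},{"offset":[0.015,-0.13,0],"spin":-16},{"offset":[0.019,-0.165,0],"spin":-20},{"offset":[0.023,-0.2,0],"spin":-23},{"offset":[0.026,-0.225,0],"spin":-23},{"offset":[0.026,-0.233,0],"spin":-23}]'
```

```text
clock: 4.72
eef_pos: [457.2, -58.0, 108.6]
eef_rot: [3.139, 0.001, 1.868]
wrist_force: [-1.0, 0.7, -5.6]
finger_gap: 59.6
clock: 5.38
eef_pos: [482.5, -293.9, 106.1]
eef_rot: [3.141, 0.001, 1.464]
wrist_force: [0.0, -0.1, -4.8]
finger_gap: 60.0
```

```bash
python3 -m crank '[{"offset":[0,0.002,-0.02],"spin":0},{"offset":[0,0.002,-0.045],"spin":0},{"offset":[0,0.002,-0.065],"spin":0},{"offset":[0,0.002,-0.08],"spin":0},{"offset":[0,0.002,-0.088],"spin":0},{"offset":[0,0.002,-0.0935],"spin":0},{"offset":[0,0.002,-0.0935],"spin":0},{"offset":[0,0.002,-0.0935],"spin":0}]'
```

```text
clock: 6.05
eef_pos: [482.4, -291.6, 12.3]
eef_rot: [-3.141, 0.0, 1.464]
wrist_force: [-0.6, -0.5, -5.0]
finger_gap: 59.5
```

```bash
cat > w.py <<'E'
import sys
from h import *
from scipy.spatial.transform import Rotation as R
def wrist(n=None):
    s=manip.read_state(); p=manip.camera("wrist")
    if n: save(p,n)
    T=np.eye(4); T[:3,:3]=R.from_euler("xyz",s["eef_rot"]).as_matrix(); T[:3,3]=s["eef_pos"]
    return p,np.linalg.inv(T@np.array(p["hand_eye"])),s
E
python3 - <<'E'
from w import *
p,E,s=wrist("w2"); im=p["pixels"].copy()
for c,yaw,xs in [((526.8,-295.6),-.11,(-88,-44,0,44,88))]:
    X=np.array([[c[0]+a*np.cos(yaw)-b*np.sin(yaw),c[1]+a*np.sin(yaw)+b*np.cos(yaw),8] for a in (-90,0,90) for b in (-46,46)])
    for u in proj(p,X,E): cv2.circle(im,tuple(int(v) for v in u),4,(255,0,0),-1)
cv2.imwrite("pics/w2.png",im[:,:,::-1])
E
```

```text
(no output)
```

View pics/w2.png

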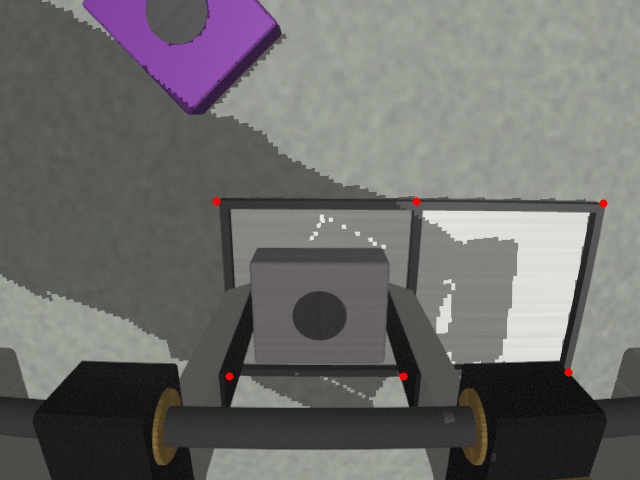

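The overlaid tray corners fit well and the platen sits inside the left bay, still just hanging. I lower it a little, release and lift.

```bash
python3 -m crank '[{"offset":[0,0,-0.001],"spin":0},{"offset":[0,0,-0.001],"spin":0},{"offset":[0,0,-0.001],"spin":0},{"offset":[0,0,-0.001],"spin":0},{"offset":[0,0,-0.001],"spin":0},{"offset":[0,0,-0.001],"spin":0},{"offset":[0,0,-0.001],"spin":0},{"offset":[0,0,-0.001],"spin":0}]'
python3 -m crank '[{"offset":[0,0,0],"spin":0},{"offset":[0,0,0],"spin":0},{"offset":[0,0,0],"spin":0},{"offset":[0,0,0],"spin":0},{"offset":[0,0,0.01],"spin":0},{"offset":[0,0,0.03],"spin":0},{"offset":[0,0,0.06],"spin":0},{"offset":[0,0,0.09],"spin":0}]' 0.8
```

```text
clock: 6.77
eef_pos: [482.7, -291.7, 11.9]
eef_rot: [3.141, 0.001, 1.464]
wrist_force: [-2.7, 2.5, 5.4]
finger_gap: 59.5
clock: 7.43
eef_pos: [482.4, -291.5, 103.3]
eef_rot: [-3.141, 0.0, 1.464]
wrist_force: [-0.8, 0.1, 0.3]
finger_gap: 75.4
```

```bash
python3 -m crank '[{"offset":[0.01,0.025,0.01],"spin":0},{"offset":[0.025,0.06,0.01],"spin":0},{"offset":[0.039,0.095,0.01],"spin":0},{"offset":[0.053,0.13,0.01],"spin":0},{"offset":[0.065,0.158,0.01],"spin":0},{"offset":[0.071,0.171,0.01],"spin":0},{"offset":[0.071,0.171,0.01],"spin":0},{"offset":[0.071,0.171,0.01],"spin":0}]'
python3 - <<'E'
from w import *
p,E,s=wrist("w3"); im=p["pixels"].copy(); print(s["eef_pos"])
for d in manip.masks_of(p,"tall_core_center"):
    m=d["mask"]; c=np.argwhere(m).mean(0)[::-1]; print(d["conf"],m.sum(),c,onz(p,*c,80,E))
    try: print(fit("tall_core_center",[(p,m,E)],(554,-120)))
    except Exception as e: print(e)
E
```

```text
clock: 8.1
eef_pos: [553.5, -120.2, 113.7]
eef_rot: [3.141, 0.0, 1.465]
wrist_force: [0.0, -0.1, -0.6]
finger_gap: 75.2
[ 553.47162841 -120.19517385  113.74096074]
0.73 5581 [318.85629815 259.67084752] [ 555.14946005 -111.51682653   80.        ]
(array([ 554.09357461, -119.81666313]), np.float64(0.028540290905951893))
```

View pics/w3.png

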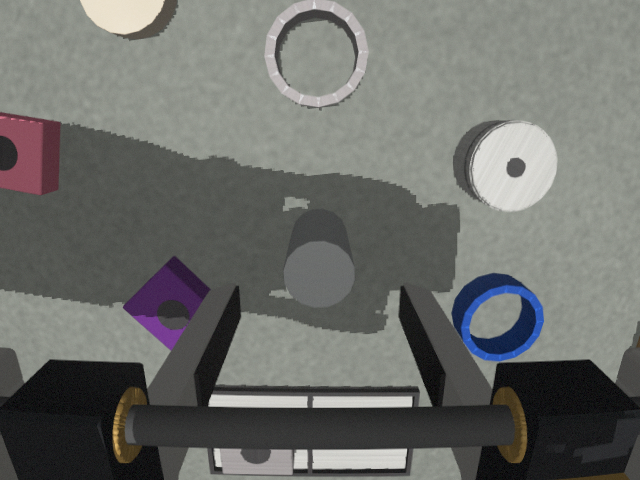

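The core is centred at (319,270), and the platen is in its bay at (255,455). I descend and grip, then lift in the following call.

```bash
python3 -m crank '[{"offset":[0,0,-0.015],"spin":0},{"offset":[0,0,-0.035],"spin":0},{"offset":[0,0,-0.055],"spin":0},{"offset":[0,0,-0.075],"spin":0},{"offset":[0,0,-0.089],"spin":0},{"offset":[0,0,-0.089],"spin":0},{"offset":[0,0,-0.089],"spin":0},{"offset":[0,0,-0.089],"spin":0}]'
python3 -m crank '[{"offset":[0,0,0],"spin":0},{"offset":[0,0,0],"spin":0},{"offset":[0,0,0],"spin":0},{"offset":[0,0,0],"spin":0},{"offset":[0,0,0],"spin":0},{"offset":[0,0,0],"spin":0},{"offset":[0,0,0],"spin":0},{"offset":[0,0,0],"spin":0}]' 0 30
python3 -m crank '[{"offset":[0,0,0.005],"spin":0},{"offset":[0,0,0.015],"spin":0},{"offset":[0,0,0.03],"spin":0},{"offset":[0,0,0.05],"spin":0},{"offset":[0,0,0.06],"spin":0},{"offset":[0,0,0.06],"spin":0},{"offset":[0,0,0.06],"spin":0},{"offset":[0,0,0.06],"spin":0}]'
```

```text
clock: 8.87
eef_pos: [553.4, -122.2, 25.7]
eef_rot: [3.14, 0.001, 1.462]
wrist_force: [-0.1, -0.8, -0.0]
finger_gap: 75.3
clock: 9.53
eef_pos: [553.5, -122.1, 25.8]
eef_rot: [3.14, 0.001, 1.462]
wrist_force: [-0.2, 0.0, 2.4]
finger_gap: 39.7
clock: 10.2
eef_pos: [553.0, -122.0, 84.9]
eef_rot: [3.141, 0.0, 1.462]
wrist_force: [-0.2, -0.4, -2.7]
finger_gap: 39.7
```

```bash
python3 -m crank '[{"offset":[0.002,-0.02,0],"spin":0},{"offset":[0.005,-0.05,0],"spin":0},{"offset":[0.009,-0.085,0],"spin":0},{"offset":[0.012,-0.12,0],"spin":0},{"offset":[0.015,-0.15,0],"spin":0},{"offset":[0.017,-0.17,0],"spin":0},{"offset":[0.0175,-0.18,0],"spin":0},{"offset":[0.0175,-0.18,0],"spin":0}]'
python3 -m crank '[{"offset":[0,0,-0.015],"spin":0},{"offset":[0,0,-0.03],"spin":0},{"offset":[0,0,-0.043],"spin":0},{"offset":[0,0,-0.052],"spin":0},{"offset":[0,0,-0.0555],"spin":0},{"offset":[0,0,-0.0565],"spin":0},{"offset":[0,0,-0.0565],"spin":0},{"offset":[0,0,-0.0565],"spin":0}]'
```

```text
clock: 10.87
eef_pos: [569.8, -303.3, 83.5]
eef_rot: [-3.14, -0.0, 1.461]
wrist_force: [-0.8, -0.3, -1.2]
finger_gap: 39.7
clock: 11.53
eef_pos: [570.0, -302.4, 28.3]
eef_rot: [-3.14, -0.0, 1.461]
wrist_force: [-7.6, 5.1, 11.4]
finger_gap: 39.5
```

```bash
python3 -m crank '[{"offset":[0,0,0.001],"spin":0},{"offset":[0,0,0.001],"spin":0},{"offset":[0,0,0.001],"spin":0},{"offset":[0,0,0.001],"spin":0},{"offset":[0,0,0.001],"spin":0},{"offset":[0,0,0.001],"spin":0},{"offset":[0,0,0.001],"spin":0},{"offset":[0,0,0.001],"spin":0}]' 0.65
python3 -m crank '[{"offset":[0,0,0.015],"spin":0},{"offset":[0,0,0.04],"spin":0},{"offset":[0,0,0.07],"spin":0},{"offset":[0,0,0.09],"spin":0},{"offset":[0,0,0.09],"spin":0},{"offset":[0,0,0.09],"spin":0},{"offset":[0,0,0.09],"spin":0},{"offset":[0,0,0.09],"spin":0}]'
python3 - <<'E'
from w import *
p,E,s=wrist("w4"); p2=manip.camera("scene"); save(p2,"s4"); E2=np.array(p2["extrinsics"])
for n,q in [("tall_core_center",(570.5,-300.5)),("platen_center",(483,-291,1.46))]:
    for d in manip.masks_of(p2,n):
        if np.linalg.norm(np.argwhere(d["mask"]).mean(0)[::-1]-proj(p2,[q[0],q[1],20])[0])<30: print(n,fit(n,[(p2,d["mask"],E2)],q,3))
cv2.imwrite("pics/c4.png",np.hstack([p2["pixels"][200:440,80:400],p["pixels"][::2,::2]])[:,:,::-1])
E
```

```text
clock: 12.2
eef_pos: [570.0, -302.4, 29.2]
eef_rot: [-3.14, -0.001, 1.461]
wrist_force: [-0.1, 0.2, 0.8]
finger_gap: 61.2
clock: 12.87
eef_pos: [569.4, -302.1, 117.7]
eef_rot: [-3.138, -0.002, 1.461]
wrist_force: [-0.3, -0.3, -0.9]
finger_gap: 61.2
tall_core_center (array([ 570.37474489, -298.63574123]), np.float64(0.11572004072778785))
platen_center (array([ 482.20940795, -284.87751243,    1.55690144]), np.float64(0.5223427778063454))
```

View pics/c4.png

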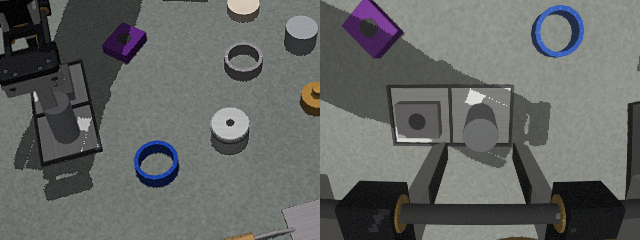

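Both pieces stand in their tray2 bays. Next is the tin.

```bash
python3 -m crank '[{"offset":[0.012,0.025,0],"spin":1},{"offset":[0.03,0.06,0],"spin":3},{"offset":[0.047,0.095,0],"spin":6},{"offset":[0.064,0.13,-0.01],"spin":6},{"offset":[0.081,0.165,-0.02],"spin":6},{"offset":[0.098,0.2,-0.025],"spin":6},{"offset":[0.1106,0.224,-0.03],"spin":6},{"offset":[0.1106,0.224,-0.03],"spin":6}]' 1 25
python3 - <<'E'
from w import *
p,E,s=wrist("w5"); print(s["eef_pos"])
for n,q in [("tin_center",(680,-78)),("ring_center",(565,1))]:
  for d in manip.masks_of(p,n):
    m=d["mask"]; c=np.argwhere(m).mean(0)[::-1]; print(n,d["conf"],m.sum(),c,fit(n,[(p,m,E)],q))
E
```

```text
clock: 13.73
eef_pos: [681.3, -73.0, 86.6]
eef_rot: [-3.137, -0.002, 1.571]
wrist_force: [-0.0, -0.0, -1.1]
finger_gap: 94.0
[681.33740556 -73.04601268  86.56152892]
tin_center 0.58 7900 [316.89683544 266.93227848] (array([680.43967795, -78.45015633]), np.float64(0.02055909003277423))
ring_center 0.73 6045 [122.78626964 135.80347395] (array([5.65429717e+02, 2.89145302e-01]), np.float64(0.019102626611159024))
ring_center 0.67 2244 [319.30614973 387.21925134] (array([565.,   1.]), np.float64(1.0))
```

View pics/w5.png

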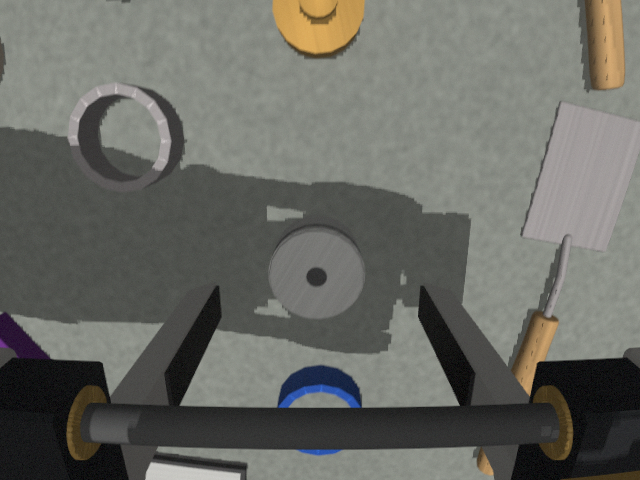

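The tin is at (317,272) and the fit gives (680.4,-78.4). I centre on it, go down, grip and lift.

```bash
python3 -m crank '[{"offset":[-0.001,-0.0055,-0.01],"spin":0},{"offset":[-0.001,-0.0055,-0.025],"spin":0},{"offset":[-0.001,-0.0055,-0.045],"spin":0},{"offset":[-0.001,-0.0055,-0.062],"spin":0},{"offset":[-0.001,-0.0055,-0.0745],"spin":0},{"offset":[-0.001,-0.0055,-0.0745],"spin":0},{"offset":[-0.001,-0.0055,-0.0745],"spin":0},{"offset":[-0.001,-0.0055,-0.0745],"spin":0}]'
python3 -m crank '[{"offset":[0,0,0],"spin":0},{"offset":[0,0,0],"spin":0},{"offset":[0,0,0],"spin":0},{"offset":[0,0,0],"spin":0},{"offset":[0,0,0],"spin":0},{"offset":[0,0,0],"spin":0},{"offset":[0,0,0],"spin":0},{"offset":[0,0,0],"spin":0}]' 0 25
python3 -m crank '[{"offset":[0,0,0.005],"spin":0},{"offset":[0,0,0.02],"spin":0},{"offset":[0,0,0.045],"spin":0},{"offset":[0,0,0.07],"spin":0},{"offset":[0,0,0.095],"spin":0},{"offset":[0,0,0.1],"spin":0},{"offset":[0,0,0.1],"spin":0},{"offset":[0,0,0.1],"spin":0}]'
```

```text
clock: 14.55
eef_pos: [679.6, -84.6, 14.7]
eef_rot: [-3.14, -0.001, 1.566]
wrist_force: [0.3, -0.5, -0.6]
finger_gap: 93.9
clock: 15.22
eef_pos: [679.6, -84.6, 14.8]
eef_rot: [-3.14, -0.001, 1.566]
wrist_force: [-0.7, 0.6, 0.9]
finger_gap: 55.4
clock: 15.88
eef_pos: [679.3, -84.5, 114.2]
eef_rot: [-3.139, -0.001, 1.566]
wrist_force: [-0.9, -0.2, -2.0]
finger_gap: 55.5
```

```bash
python3 -m crank '[{"offset":[-0.005,0.02,0],"spin":0},{"offset":[-0.01,0.045,0],"spin":0},{"offset":[-0.016,0.075,0],"spin":0},{"offset":[-0.023,0.105,0],"spin":0},{"offset":[-0.03,0.135,0],"spin":0},{"offset":[-0.036,0.165,0],"spin":0},{"offset":[-0.042,0.19,0],"spin":0},{"offset":[-0.046,0.21,0],"spin":0}]'
python3 - <<'E'
from h import *
print(manip.read_state()["eef_pos"])
E
```

```text
clock: 16.55
eef_pos: [631.8, 127.4, 112.2]
eef_rot: [-3.136, -0.0, 1.567]
wrist_force: [0.1, 0.3, -0.5]
finger_gap: 55.6
[631.81009722 127.3741797  112.15300394]
```

Next to TCP (599.5,279): dx -32, dy +152.

```bash
python3 -m crank '[{"offset":[-0.005,0.025,0],"spin":0},{"offset":[-0.012,0.055,0],"spin":0},{"offset":[-0.018,0.085,0],"spin":0},{"offset":[-0.024,0.115,0],"spin":0},{"offset":[-0.029,0.14,0],"spin":0},{"offset":[-0.032,0.152,0],"spin":0},{"offset":[-0.032,0.152,0],"spin":0},{"offset":[-0.032,0.152,0],"spin":0}]'
python3 -m crank '[{"offset":[0,0,-0.02],"spin":0},{"offset":[0,0,-0.04],"spin":0},{"offset":[0,0,-0.05],"spin":0},{"offset":[0,0,-0.06],"spin":0},{"offset":[0,0,-0.06],"spin":0},{"offset":[0,0,-0.06],"spin":0},{"offset":[0,0,-0.06],"spin":0},{"offset":[0,0,-0.06],"spin":0}]'
python3 - <<'E'
from w import *
p,E,s=wrist("w6"); print(s["eef_pos"]); im=p["pixels"].copy()
c=(512,284);yaw=.01
X=np.array([[c[0]+a*np.cos(yaw)-b*np.sin(yaw),c[1]+a*np.sin(yaw)+b*np.cos(yaw),8] for a in (-134,-44,44,134) for b in (-46,46)])
for u in proj(p,X,E): cv2.circle(im,tuple(int(v) for v in u),4,(255,0,0),-1)
cv2.imwrite("pics/w6.png",im[:,:,::-1])
E
```

```text
clock: 17.22
eef_pos: [599.4, 279.0, 110.9]
eef_rot: [-3.134, 0.0, 1.567]
wrist_force: [0.0, -0.9, -1.6]
finger_gap: 55.7
clock: 17.88
eef_pos: [599.9, 279.1, 52.1]
eef_rot: [-3.136, -0.0, 1.567]
wrist_force: [-0.2, -0.4, -1.0]
finger_gap: 55.7
[599.94115412 279.12821905  52.05009089]
```

View pics/w6.png

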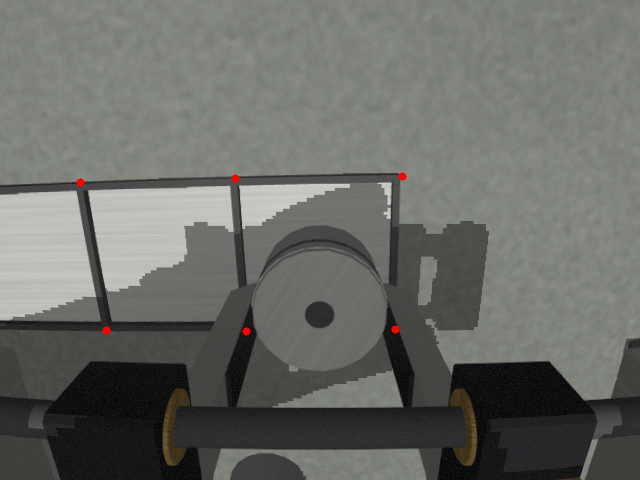

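The tray corners match and the tin is over the right bay. Lower, release and lift.

```bash
python3 -m crank '[{"offset":[0,0,-0.01],"spin":0},{"offset":[0,0,-0.02],"spin":0},{"offset":[0,0,-0.028],"spin":0},{"offset":[0,0,-0.033],"spin":0},{"offset":[0,0,-0.0345],"spin":0},{"offset":[0,0,-0.0345],"spin":0},{"offset":[0,0,-0.0345],"spin":0},{"offset":[0,0,-0.0345],"spin":0}]'
```

```text
clock: 18.6
eef_pos: [599.7, 279.2, 17.1]
eef_rot: [-3.135, 0.0, 1.568]
wrist_force: [-2.0, -0.2, 0.2]
finger_gap: 55.7
```

```bash
python3 -m crank '[{"offset":[0,0,0],"spin":0},{"offset":[0,0,0],"spin":0},{"offset":[0,0,0],"spin":0},{"offset":[0,0,0],"spin":0},{"offset":[0,0,0.01],"spin":0},{"offset":[0,0,0.035],"spin":0},{"offset":[0,0,0.065],"spin":0},{"offset":[0,0,0.08],"spin":0}]' 0.8
python3 -m crank '[{"offset":[-0.003,-0.025,0],"spin":0},{"offset":[-0.008,-0.06,0],"spin":0},{"offset":[-0.012,-0.1,0],"spin":0},{"offset":[-0.017,-0.14,0],"spin":0},{"offset":[-0.022,-0.18,0],"spin":0},{"offset":[-0.027,-0.215,0],"spin":0},{"offset":[-0.031,-0.245,0],"spin":0},{"offset":[-0.034,-0.265,0],"spin":0}]' 1 30
```

```text
clock: 19.27
eef_pos: [600.7, 279.6, 101.4]
eef_rot: [-3.139, -0.002, 1.568]
wrist_force: [0.3, 0.0, 1.0]
finger_gap: 75.0
clock: 19.93
eef_pos: [566.4, 11.9, 102.4]
eef_rot: [-3.14, -0.001, 1.566]
wrist_force: [0.7, 0.1, -0.7]
finger_gap: 94.0
```

```bash
python3 -m crank '[{"offset":[-0.001,-0.0115,-0.015],"spin":0},{"offset":[-0.001,-0.0115,-0.035],"spin":0},{"offset":[-0.001,-0.0115,-0.05],"spin":0},{"offset":[-0.001,-0.0115,-0.05],"spin":0},{"offset":[-0.001,-0.0115,-0.05],"spin":0},{"offset":[-0.001,-0.0115,-0.05],"spin":0},{"offset":[-0.001,-0.0115,-0.05],"spin":0},{"offset":[-0.001,-0.0115,-0.05],"spin":0}]'
python3 - <<'E'
from w import *
p,E,s=wrist("w7"); print(s["eef_pos"])
for n,q in [("ring_center",(565,1)),("stone_center",(451,55))]:
  for d in manip.masks_of(p,n):
    m=d["mask"]; c=np.argwhere(m).mean(0)[::-1]; print(n,d["conf"],m.sum(),c,fit(n,[(p,m,E)],q))
E
```

```text
clock: 20.6
eef_pos: [565.9, 0.5, 53.5]
eef_rot: [3.141, -0.001, 1.566]
wrist_force: [0.5, -0.6, 0.0]
finger_gap: 93.8
[5.65895019e+02 4.83286768e-01 5.35033478e+01]
ring_center 0.84 334 [473.9011976 475.2754491] (array([565.,   1.]), np.float64(1.0))
ring_center 0.76 6249 [316.30260842 274.37045927] (array([5.65205374e+02, 3.14443350e-01]), np.float64(0.02016444342226309))
stone_center 0.74 10047 [106.04488902 172.40808201] (array([451.74230803,  56.10647174]), np.float64(0.021773931464474483))
```

```bash
python3 -m crank '[{"offset":[-0.001,0,-0.015],"spin":0},{"offset":[-0.001,0,-0.03],"spin":0},{"offset":[-0.001,0,-0.042],"spin":0},{"offset":[-0.001,0,-0.046],"spin":0},{"offset":[-0.001,0,-0.046],"spin":0},{"offset":[-0.001,0,-0.046],"spin":0},{"offset":[-0.001,0,-0.046],"spin":0},{"offset":[-0.001,0,-0.046],"spin":0}]'
python3 -m crank '[{"offset":[0,0,0],"spin":0},{"offset":[0,0,0],"spin":0},{"offset":[0,0,0],"spin":0},{"offset":[0,0,0],"spin":0},{"offset":[0,0,0],"spin":0},{"offset":[0,0,0],"spin":0},{"offset":[0,0,0],"spin":0},{"offset":[0,0,0],"spin":0}]' 0 30
python3 -m crank '[{"offset":[0,0,0.005],"spin":0},{"offset":[0,0,0.02],"spin":0},{"offset":[0,0,0.045],"spin":0},{"offset":[0,0,0.07],"spin":0},{"offset":[0,0,0.09],"spin":0},{"offset":[0,0,0.095],"spin":0},{"offset":[0,0,0.095],"spin":0},{"offset":[0,0,0.095],"spin":0}]'
```

```text
clock: 21.42
eef_pos: [565.0, 0.4, 7.6]
eef_rot: [3.141, -0.001, 1.566]
wrist_force: [0.4, 0.0, -0.2]
finger_gap: 93.9
clock: 22.08
eef_pos: [565.0, 0.4, 7.7]
eef_rot: [3.141, -0.001, 1.566]
wrist_force: [-1.0, -0.5, 0.9]
finger_gap: 62.0
clock: 22.75
eef_pos: [564.5, 0.4, 101.7]
eef_rot: [-3.141, -0.001, 1.566]
wrist_force: [0.5, -0.6, -3.2]
finger_gap: 62.3
```

```bash
python3 -m crank '[{"offset":[-0.004,0.02,0],"spin":0},{"offset":[-0.01,0.055,0],"spin":0},{"offset":[-0.017,0.095,0],"spin":0},{"offset":[-0.025,0.135,0],"spin":0},{"offset":[-0.033,0.175,0],"spin":0},{"offset":[-0.04,0.215,0],"spin":0},{"offset":[-0.047,0.25,0],"spin":0},{"offset":[-0.0525,0.275,0],"spin":0}]'
```

```text
clock: 23.42
eef_pos: [510.3, 278.0, 99.7]
eef_rot: [-3.138, -0.0, 1.568]
wrist_force: [-0.3, 0.4, -3.2]
finger_gap: 61.8
```

```bash
python3 -m crank '[{"offset":[0.0015,0.006,-0.015],"spin":0},{"offset":[0.0015,0.006,-0.035],"spin":0},{"offset":[0.0015,0.006,-0.055],"spin":0},{"offset":[0.0015,0.006,-0.06],"spin":0},{"offset":[0.0015,0.006,-0.06],"spin":0},{"offset":[0.0015,0.006,-0.06],"spin":0},{"offset":[0.0015,0.006,-0.06],"spin":0},{"offset":[0.0015,0.006,-0.06],"spin":0}]'
python3 - <<'E'
from w import *
p,E,s=wrist("w8"); print(s["eef_pos"])
E
```

```text
clock: 24.08
eef_pos: [512.3, 284.1, 40.7]
eef_rot: [-3.14, -0.001, 1.567]
wrist_force: [-0.7, 0.3, -2.7]
finger_gap: 62.0
[512.31792139 284.07708627  40.71213975]
```

View pics/w8.png

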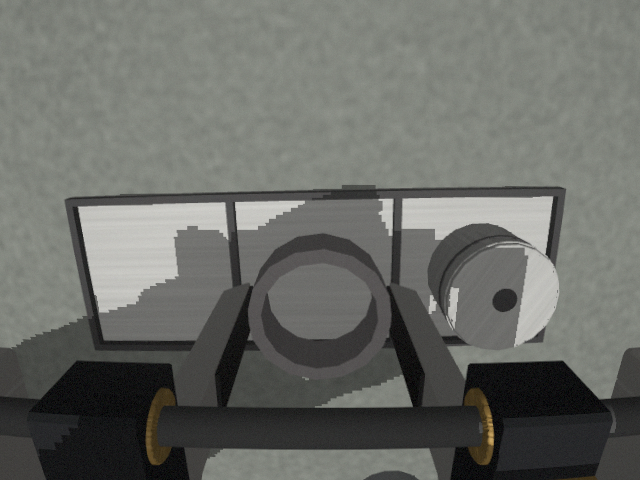

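The ring is over the middle bay at (320,305), and the tin stands in the right bay.

```bash
python3 -m crank '[{"offset":[0,0,-0.01],"spin":0},{"offset":[0,0,-0.02],"spin":0},{"offset":[0,0,-0.027],"spin":0},{"offset":[0,0,-0.03],"spin":0},{"offset":[0,0,-0.0305],"spin":0},{"offset":[0,0,-0.0305],"spin":0},{"offset":[0,0,-0.0305],"spin":0},{"offset":[0,0,-0.0305],"spin":0}]'
```

```text
clock: 24.8
eef_pos: [511.6, 283.9, 10.4]
eef_rot: [-3.138, -0.0, 1.568]
wrist_force: [-8.1, -4.1, 13.5]
finger_gap: 62.0
```

On the floor, so release and lift, then go to the stone at (451.5,55.5).

```bash
python3 -m crank '[{"offset":[0,0,0.0005],"spin":0},{"offset":[0,0,0.0005],"spin":0},{"offset":[0,0,0.0005],"spin":0},{"offset":[0,0,0.0005],"spin":0},{"offset":[0,0,0.01],"spin":0},{"offset":[0,0,0.035],"spin":0},{"offset":[0,0,0.065],"spin":0},{"offset":[0,0,0.08],"spin":0}]' 0.77
python3 -m crank '[{"offset":[-0.004,-0.02,0],"spin":0},{"offset":[-0.012,-0.05,0],"spin":0},{"offset":[-0.021,-0.085,0],"spin":0},{"offset":[-0.03,-0.12,0],"spin":0},{"offset":[-0.04,-0.155,0],"spin":0},{"offset":[-0.05,-0.19,0],"spin":0},{"offset":[-0.058,-0.22,0],"spin":0},{"offset":[-0.061,-0.229,0],"spin":0}]' 1 20
```

```text
clock: 25.47
eef_pos: [512.6, 284.3, 94.2]
eef_rot: [-3.141, -0.002, 1.568]
wrist_force: [0.2, 0.2, 0.3]
finger_gap: 72.3
clock: 26.13
eef_pos: [450.7, 52.4, 94.8]
eef_rot: [-3.141, -0.001, 1.566]
wrist_force: [-0.5, 0.5, -0.4]
finger_gap: 94.1
```

```bash
python3 -m crank '[{"offset":[0.001,0.003,-0.015],"spin":0},{"offset":[0.001,0.003,-0.035],"spin":0},{"offset":[0.001,0.003,-0.05],"spin":0},{"offset":[0.001,0.003,-0.05],"spin":0},{"offset":[0.001,0.003,-0.05],"spin":0},{"offset":[0.001,0.003,-0.05],"spin":0},{"offset":[0.001,0.003,-0.05],"spin":0},{"offset":[0.001,0.003,-0.05],"spin":0}]'
python3 - <<'E'
from w import *
p,E,s=wrist("w9"); print(s["eef_pos"])
for n,q in [("stone_center",(451,55))]:
  for d in manip.masks_of(p,n):
    m=d["mask"]; c=np.argwhere(m).mean(0)[::-1]; print(n,d["conf"],m.sum(),c,fit(n,[(p,m,E)],q))
E
```

```text
clock: 26.8
eef_pos: [452.2, 55.6, 45.7]
eef_rot: [3.14, -0.001, 1.566]
wrist_force: [0.6, 0.1, -0.5]
finger_gap: 93.8
[452.22563066  55.58046771  45.73392325]
stone_center 0.67 9316 [316.24431086 273.33823529] (array([451.6066128,  56.1097129]), np.float64(0.021809322722104896))
```

```bash
python3 -m crank '[{"offset":[0,0,-0.012],"spin":0},{"offset":[0,0,-0.024],"spin":0},{"offset":[0,0,-0.034],"spin":0},{"offset":[0,0,-0.0385],"spin":0},{"offset":[0,0,-0.0385],"spin":0},{"offset":[0,0,-0.0385],"spin":0},{"offset":[0,0,-0.0385],"spin":0},{"offset":[0,0,-0.0385],"spin":0}]'
python3 -m crank '[{"offset":[0,0,0],"spin":0},{"offset":[0,0,0],"spin":0},{"offset":[0,0,0],"spin":0},{"offset":[0,0,0],"spin":0},{"offset":[0,0,0],"spin":0},{"offset":[0,0,0],"spin":0},{"offset":[0,0,0],"spin":0},{"offset":[0,0,0],"spin":0}]' 0 20
python3 -m crank '[{"offset":[0,0,0.005],"spin":0},{"offset":[0,0,0.02],"spin":0},{"offset":[0,0,0.045],"spin":0},{"offset":[0,0,0.07],"spin":0},{"offset":[0,0,0.09],"spin":0},{"offset":[0,0,0.095],"spin":0},{"offset":[0,0,0.095],"spin":0},{"offset":[0,0,0.095],"spin":0}]'
```

```text
clock: 27.57
eef_pos: [452.3, 55.5, 7.4]
eef_rot: [3.14, -0.001, 1.566]
wrist_force: [0.2, -0.0, 0.2]
finger_gap: 94.0
clock: 28.23
eef_pos: [452.3, 55.5, 7.4]
eef_rot: [3.14, -0.001, 1.566]
wrist_force: [-1.2, 0.2, 0.4]
finger_gap: 57.2
clock: 28.9
eef_pos: [451.9, 55.5, 101.6]
eef_rot: [3.141, -0.001, 1.566]
wrist_force: [0.4, 0.1, -2.2]
finger_gap: 57.7
```

To bay (424,283): dx -28, dy +227.5.

```bash
python3 -m crank '[{"offset":[-0.002,0.02,0],"spin":0},{"offset":[-0.006,0.05,0],"spin":0},{"offset":[-0.01,0.085,0],"spin":0},{"offset":[-0.014,0.12,0],"spin":0},{"offset":[-0.019,0.155,0],"spin":0},{"offset":[-0.023,0.19,0],"spin":0},{"offset":[-0.026,0.215,0],"spin":0},{"offset":[-0.028,0.225,0],"spin":0}]'
```

```text
clock: 29.57
eef_pos: [422.6, 282.9, 99.9]
eef_rot: [-3.14, -0.0, 1.568]
wrist_force: [-0.1, -0.4, -1.3]
finger_gap: 57.3
```

```bash
python3 -m crank '[{"offset":[0.001,0,-0.015],"spin":0},{"offset":[0.001,0,-0.035],"spin":0},{"offset":[0.001,0,-0.055],"spin":0},{"offset":[0.001,0,-0.06],"spin":0},{"offset":[0.001,0,-0.06],"spin":0},{"offset":[0.001,0,-0.06],"spin":0},{"offset":[0.001,0,-0.06],"spin":0},{"offset":[0.001,0,-0.06],"spin":0}]'
python3 - <<'E'
from w import *
p,E,s=wrist("w10"); print(s["eef_pos"])
E
```

```text
clock: 30.23
eef_pos: [424.1, 283.0, 40.8]
eef_rot: [-3.142, -0.001, 1.568]
wrist_force: [-0.1, -0.0, -1.2]
finger_gap: 57.7
[424.13047085 282.96817694  40.81660686]
```

View pics/w10.png

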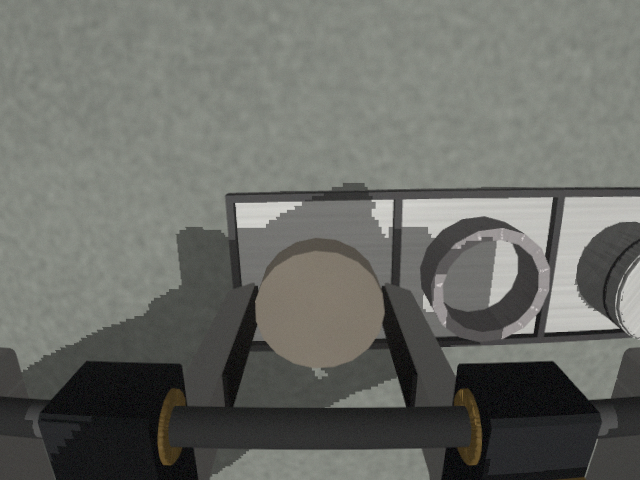

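The stone is over the left bay and the ring lies flat in the middle one. Lower it, release, then rise and back away.

```bash
python3 -m crank '[{"offset":[0,0,-0.01],"spin":0},{"offset":[0,0,-0.02],"spin":0},{"offset":[0,0,-0.027],"spin":0},{"offset":[0,0,-0.03],"spin":0},{"offset":[0,0,-0.0305],"spin":0},{"offset":[0,0,-0.0305],"spin":0},{"offset":[0,0,-0.0305],"spin":0},{"offset":[0,0,-0.0305],"spin":0}]'
python3 -m crank '[{"offset":[0,0,0],"spin":0},{"offset":[0,0,0],"spin":0},{"offset":[0,0,0],"spin":0},{"offset":[0,0,0],"spin":0},{"offset":[0,0,0.01],"spin":0},{"offset":[0,0,0.035],"spin":0},{"offset":[0,0,0.065],"spin":0},{"offset":[0,0,0.1],"spin":0}]' 0.72
python3 -m crank '[{"offset":[0,0,0.03],"spin":0},{"offset":[0,-0.02,0.06],"spin":0},{"offset":[0,-0.05,0.09],"spin":0},{"offset":[0,-0.085,0.12],"spin":0},{"offset":[0,-0.12,0.14],"spin":0},{"offset":[0,-0.15,0.14],"spin":0},{"offset":[0,-0.18,0.14],"spin":0},{"offset":[0,-0.19,0.14],"spin":0}]'
python3 -m crank '[{"offset":[0,0,0],"spin":0},{"offset":[0,0,0],"spin":0},{"offset":[0,0,0],"spin":0},{"offset":[0,0,0],"spin":0},{"offset":[0,0,0],"spin":0},{"offset":[0,0,0],"spin":0},{"offset":[0,0,0],"spin":0},{"offset":[0,0,0],"spin":0}]'
cat > f.py <<'E'
from h import *
T={"tray2":((527,-295.6),-.11),"tray3":((512,284),.01)}
q0={"tall_core_center":(570.5,-300.5,"tray2"),"platen_center":(483,-291,"tray2"),"ring_center":(512,284,"tray3"),"stone_center":(424,283,"tray3"),"tin_center":(600,285,"tray3"),"short_core_center":(562,111,None)}
ims=[]
for c in ["scene","side"]:
    p=manip.camera(c); E=np.array(p["extrinsics"]); ims.append(p["pixels"])
    for n,(x,y,t) in q0.items():
        l=[d for d in manip.masks_of(p,n) if np.linalg.norm(np.argwhere(d["mask"]).mean(0)[::-1]-proj(p,[x,y,15])[0])<30]
        if not l: print(c,n,"none"); continue
        q=(x,y,1.46) if "platen" in n else (x,y)
        r,e=fit(n,[(p,l[0]["mask"],E)],q,3 if t else 0); o=""
        if t:
            (a,b),w=T[t]; d=r[:2]-[a,b]; o=np.round([d[0]*np.cos(w)+d[1]*np.sin(w),-d[0]*np.sin(w)+d[1]*np.cos(w)],1)
        print(c,n,np.round(r,2),round(e,2),"tray xy",o)
    for d in manip.search_frame(p,"weight_center"): print("weight",np.round(d["location"]),round(d["conf"],2))
cv2.imwrite("pics/f.png",np.vstack([ims[0][130:400,80:560],ims[1][160:430,160:640]])[:,:,::-1])
E
python3 f.py
```

```text
clock: 30.95
eef_pos: [424.0, 282.9, 9.8]
eef_rot: [-3.141, -0.001, 1.568]
wrist_force: [-0.2, 0.4, -0.8]
finger_gap: 57.3
clock: 31.62
eef_pos: [423.3, 282.5, 110.9]
eef_rot: [-3.14, -0.0, 1.568]
wrist_force: [0.3, -0.3, 0.2]
finger_gap: 67.6
clock: 32.28
eef_pos: [423.1, 89.8, 252.2]
eef_rot: [-3.141, 0.0, 1.566]
wrist_force: [-0.2, 0.0, -1.1]
finger_gap: 67.5
clock: 32.95
eef_pos: [423.0, 90.1, 252.1]
eef_rot: [-3.141, 0.0, 1.566]
wrist_force: [-0.2, 0.3, -0.9]
finger_gap: 67.9
scene tall_core_center [ 570.23 -300.01] 0.06 tray xy [43.5  0.4]
scene platen_center [ 480.8  -291.45    1.44] 0.11 tray xy [-46.4  -0.9]
scene ring_center [510.72 285.95] 0.05 tray xy [-1.3  2. ]
scene stone_center [422.34 285.6 ] 0.06 tray xy [-89.6   2.5]
scene tin_center [599.06 287.33] 0.04 tray xy [87.1  2.5]
scene short_core_center none
weight [686.  69.  19.] 0.97
weight [532. 264.   3.] 0.61
side tall_core_center [ 570.85 -300.28] 0.04 tray xy [44.1  0.2]
side platen_center [ 482.9  -293.23    1.48] 0.05 tray xy [-44.1  -2.5]
side ring_center [512.56 283.33] 0.07 tray xy [ 0.5 -0.7]
side stone_center [426.88 283.56] 0.09 tray xy [-85.1   0.4]
side tin_center [600.97 285.99] 0.05 tray xy [89.   1.1]
side short_core_center [561.91 109.66] 0.03 tray xy 
weight [674.  62.  20.] 0.58
```

View pics/f.png

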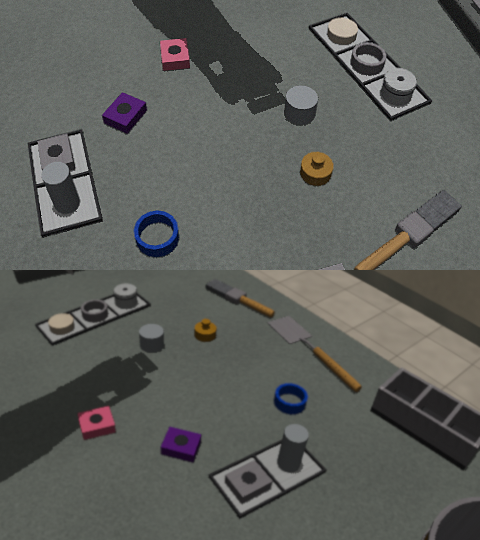

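All five things stand upright in their own bays, and nothing else has moved. I hand it in.

```bash
python3 -c "
from cell import manip
print(manip.sign_off())"
```

```text
the job is handed in; nothing more can be done
None
```

I placed all five things in their own bays and handed the job in at about 33 s on the robot's clock. No verdict came back.

- **Two-bay tray:** the steel loading block is in the left bay and the tall core in the right.
- **Three-bay tray:** the stone, ring and tin are in the left, middle and right bays.
- **Position:** the last fits in the scene and side pictures put every centre within about 3 mm of its bay's middle, against the 24 mm allowed. Everything looks flat and upright in both pictures. I did not measure heights or tilt; they rest on how each thing was lowered and on the pictures.
- **Short core:** it did not move. The side view gives (561.9, 109.7), the same as at the start to within 0.2 mm. The mask search missed it in the last scene picture, but it shows there in place.
- **Brass weight:** it reads within about 5 mm of its first reading in each view, which is roughly the detector's noise. The weight search also reported something at (532, 264) in the three-bay tray with a lower confidence (0.61), which I took as false.
- **Fits that disagreed:**
  - The two views differ by about 4.5 mm along x for the stone.
  - An earlier scene fit of the block was poor because the arm hid it. The two final fits agree to about 2 mm.
- **Tin grasp:** it was about 6 mm off centre across the pads because the arm had not yet settled. I allowed for that when placing it.

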